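Shoot the deck-plate bolt past its spring catch

ROBOT

A 6-joint arm with a two-finger parallel gripper is mounted at the origin on the work surface. World frame = base frame: x ahead of the robot, y to its left, z up, the work surface at z = 0. Lengths are in m, angles in rad, forces in N, time in s.
With the tool pointing down it reaches from about 0.275 to 0.825 m from the base axis. Payload 4.9 kg.
Tool frame: the origin (TCP) lies on the front face of the gripper's body, between the roots of the fingers; the fingertips stand 73 mm ahead of it and the grasp point (between the pads) lies 54 mm ahead of it; z points along the fingers, y is the direction in which the jaws open and shut (so a half turn about z gives the same grasp; the last joint's range is limited). The gripper opens to 85 mm and grips with 20 to 120 N. Pads are 22 mm wide; open, the fingers measure 114 mm over their backs; the gripper's body (76 mm by 85 mm) begins 54 mm behind the grasp point. The pads swing forward as they close: fully open they stand 13 mm farther back than shut.
Start: joints at [1.007, 0.326, -0.193, 1.052, 0, 1.437], TCP at [0.229, 0.5, 0.304] pointing down, gripper open.
Joint ranges: [-2.65, 2.65], [-0.97, 1.79], [-1.3, 1.35], [-1.93, 2.1], [-1.47, 1.37], [-3.14, 3.14]. Speed limits (rad/s): [2.57, 2.57, 3.14, 3.14, 3.14, 3.14].

INTERFACE

Orientations are given as a unit quaternion [w, x, y, z].
In Python, from station import env gives the robot as it stands.
- The arm moves only by the shell command python3 -m crank 'ROWS' [FORCE]. ROWS is JSON, one flat list of numbers, 7 for each row, row after row: the turn, a rotation vector about the tool's x, y, z in rad, then the shift along the tool's x, y, z in cm, then the gripper's target within -1 to 1 (fully open at 1, half-way at 0, shut at -1). A call has 1 to 5 rows; each row shifts and turns the commanded pose from where the row before left it, along the tool's axes as they then stand; what a row does not reach is not made up. A row lasts 1/8 s, in which the tool goes at most 62.5 mm and 10.7 degrees, less where a joint would pass 70% of its speed; a pose out of reach is approached as far as the arm can. A call with a gripper value outside its range is refused whole. The fingers move at their own pace and stop on an object; FORCE is the grip in N (left out, the last holds). Time passes only in rows, so rows that do not move let the fingers close. It gives the time, the measured TCP pose, the force and the opening at its end, in the units of the state.
- env.read_state(): the state, without advancing time (a new reading comes with each control period).
- env.camera(name): name is "scene" or "top" or "wrist"; returns (picture, depth): 480x640x3 uint8, red, green, blue; 480x640 float32, m along the optical axis (not along the pixel's ray), 0 where there is no reading.
- env.camera_params(name): a dict with "fov_y" (degrees; the focal length in pixels is half the picture's height over the tangent of half this angle, whatever the lens; pixels are square), "cx", "cy" (the principal point, pixels), "distortion" ([k1, k2, p1, p2, k3] as OpenCV has them; the pictures are not rectified), "rvec" (rotation vector, rad) and "tvec" (3), from world to camera coordinates, as OpenCV has them. Camera axes: x right, y down, z forward; pixel columns grow to the right and rows downward; lengths in m; the calibration is good to about 2 mm. A picture is of the moment at which its call begins: read the wrist's pose just before it. camera_params takes no time and is no camera call; for the wrist camera it gives the pose at the moment of the call.
- env.finish_job(): hands the job in, once; it reports no verdict.
Trained networks look in the newest picture that a camera, given by its name, has taken for a name from the list of things; names that differ only in an ending like _2 or _b are one class to them, and where a whole thing is asked for, a point or a joint stands for the part that bears it (a point fixed in the world has none). Each returns a list of dicts, best first, with "score" (0 to 1); they miss things now and then, are a little off and sometimes report something else, mostly with a low value. They report only what shows in the picture. A call takes as long as a camera call.
- env.recognise(thing, camera): "centre" ([x, y, z] in m, in world coordinates, good to about 4 mm: the middle of the surface that is visible of it).
The state is a dict: "t": time; "joints": joint angles; "joint_vel": joint speeds; "joint_torque": joint torques, N m; "ee_pos": TCP position; "orientation": TCP orientation; "force": force on the tool from outside, world axes, zero at the start; "ft_torque": the same for the moment, N m; "grip_width": opening from 0.0 (shut) to 1.0 (fully open).
Only numpy, scipy, OpenCV 4.12 (cv2) and the standard library are available. Lean on these libraries where they do the work, as an engineer would, in place of code of your own. Each camera call takes 0.05 s, during which the arm holds its last target.

TASK

Lock the slide bolt on the deck plate: with one fingertip hold the long spring catch bar down, and while it stays down for the whole stroke use the other fingertip to push the bolt by its upright plate until it is fully home in the black keeper. Then let go so that the catch springs up again behind the bolt. Nothing is to be grasped or lifted, and leave the loose parts standing around the lock alone.

Things in the scene. Friction and masses are not known exactly. Their poses are not given: they have to be found in the camera images.
- lock: flat grey painted base, 120 x 242 mm, 8 mm thick, fixed to the table. Origin on the table midway between catch bar (centre line x -35 mm) and push plate (centre x +32 mm). y: the bolt's stroke, towards the black keeper (from y 84 mm, 34 mm high) and within 35 deg of the robot's left; z up. Between x -23 and +6 mm the catch's comb and bolt's tongue reach 38 mm; low straps over the bolt: 22 mm.
- catch_bar (a point): spring catch: black ribbed flat bar, 30 mm (x) by 120 mm (y), 6 mm thick. Origin: centre of its top face, 38 mm above the table when up; axes as the lock. Goes straight down 12 mm; its comb teeth free the bolt from 6 mm down, so 7 to 11 mm is a good depth. Springs push back 3.5 N at first, 7 N fully down. A fingertip may slide along it while pressing.
- push_plate (a point): upright steel plate on the bolt, 36 mm wide (x), 6 mm thick (y), top 52 mm above the table. Origin on its push face (facing -y, away from the keeper), at lock x +35 mm, 35 mm above the table; it spans x +14 to +50 mm. Axes as the lock; push it to +y. Push face at lock y -20 mm with the bolt at 0, +36 mm when home. Before it all is free down to 22 mm above the table.
- bolt (a joint): bolt travel in m: 0 withdrawn, 0.056 fully home (end stop) in the keeper. Starts at 0 to 0.010. With the catch up it stops at the first tooth, about 0.011; from there to 0.053 it passes only while the catch is down. Friction about 2 N, no spring: it stays where it is left.
- catch (a joint): catch travel in m: 0 up (locked), 0.012 fully down. Springs back up when released.
- bracket_mid (a point): loose black printed U bracket, 60 x 50 x 50 mm, its centre. Leave alone.
- roller_mid (a point): loose aluminium roller, 52 mm across, 56 mm high, standing, its centre. Leave alone.
- spacer_mid (a point): loose steel spacer ring, 54 mm across, 22 mm high, its centre. Leave alone.

How it is judged:
On the way, in this order (a step that is already met when the one before it is completed fails the run):
1. a fingertip holds the catch down while the bolt is still withdrawn (value of joint catch above 0.006 m and contact force between the fingers and catch above 1 N and value of joint bolt below 0.015 m), for 0.1 s.
2. with the catch still held down, the other fingertip pushes the bolt through the middle of its stroke (value of joint catch above 0.005 m and contact force between the fingers and catch above 1 N and contact force between the fingers and bolt above 0.3 N and value of joint bolt between 0.022 and 0.046 m).
At the end, for the whole second after the job is handed in: The bolt is home (at least 51 of its 56 mm), at rest, and the catch has sprung back up (less than 3 mm down) behind it; the loose parts stand where they stood (within 15 mm) (value of joint bolt above 0.051 m and value of joint catch below 0.003 m and velocity of joint bolt below 0.01 m/s); the robot touches nothing.
It fails at once if the catch comes up while the bolt is part-way (value of joint bolt between 0.016 and 0.048 m and value of joint catch below 0.003 m).
It fails at once if a loose part is moved or lifted (distance of any of bracket_mid, roller_mid, spacer_mid from where it was at the start of the episode above 0.015 m).
It also fails if it takes over 35 s, if anything falls off the work surface, if the arm or the gripper's body presses on something with over 40 N, if the wrist force passes 120 N, or if a joint passes its speed limit or range.

## Working session

There is one attempt and no reset: what is moved stays moved. The work goes in short steps, Python scripts to look and compute and a shell command to move; the robot and the scene stay as the last step left them, time stands still between calls to the robot, and variables do not carry over. Pictures are saved under pics/ and viewed, and the job is handed in when it is done.

```bash
ls; mkdir -p pics; python3 - <<'E'
from station import env
import cv2
s=env.read_state();print({k:(v if not hasattr(v,'tolist') else v.tolist()) for k,v in s.items()})
for c in ["scene","top"]:
    p,d=env.camera(c);cv2.imwrite(f"pics/{c}0.png",p[:,:,::-1])
    import numpy as np
    np.save(f"pics/{c}0d.npy",d)
    print(env.camera_params(c))
    for n in ["lock","catch_bar","push_plate","bracket_mid","roller_mid","spacer_mid"]:
        print(c,n,[(np.round(r['centre'],3).tolist(),round(r['score'],2)) for r in env.recognise(n,c)[:2]])
E
```

```text
pics
{'t': 0.0, 'joints': [1.0067907048965465, 0.32696428522185755, -0.19357980809726608, 1.0520011730113563, -4.515074408806016e-05, 1.4366085995662825], 'joint_vel': [0.0007293294369328807, 0.0005455576816073964, 0.0004730918030472164, 0.0009416771427431186, 0.000991370129246988, 0.0014176183674342385], 'joint_torque': [0.00034438066904840525, -44.34031963348389, 26.24375581741333, 0.015483512543141842, 0.00014247034869185882, 9.501110298515414e-06], 'ee_pos': [0.22893446461533104, 0.4995864835198579, 0.30309216358917135], 'orientation': [-0.00027789790180294486, 0.2132583702312779, 0.9769954464169588, -0.0008294453464079825], 'force': [-0.06532818328208816, -0.03150898782520483, -0.48916825425824334], 'ft_torque': [0.05095097287205733, -0.005702043776728498, -0.010373556314645245], 'grip_width': 0.9983240521517633}
{'fov_y': 53.76951720372823, 'cx': 321.0104261276885, 'cy': 236.68683495943446, 'distortion': array([-0.0585242,  0.       ,  0.       ,  0.       ,  0.       ]), 'rvec': array([ 2.00449465,  0.91167263, -0.51131204]), 'tvec': array([-0.41170006, -0.1597532 ,  1.1288697
[... 206 characters left out ...]
212, 0.022], 0.61)]
scene roller_mid []
scene spacer_mid [([0.713, 0.238, 0.018], 0.92)]
{'fov_y': 43.07849400224877, 'cx': 324.3001318508263, 'cy': 249.6801026923756, 'distortion': array([-0.16045805,  0.        ,  0.        ,  0.        ,  0.        ]), 'rvec': array([ 2.18315382, -2.22992438,  0.08223949]), 'tvec': array([0.03735293, 0.57908559, 1.11618472])}
top lock [([0.577, 0.176, 0.008], 0.89), ([0.552, 0.166, 0.036], 0.72)]
top catch_bar [([0.552, 0.168, 0.036], 0.59)]
top push_plate [([0.593, 0.158, 0.019], 0.58)]
top bracket_mid [([0.436, 0.212, 0.006], 0.76)]
top roller_mid [([0.711, 0.106, 0.045], 0.63)]
top spacer_mid [([0.704, 0.248, 0.02], 0.73), ([0.592, 0.161, 0.018], 0.4)]
```

View pics/scene0.png

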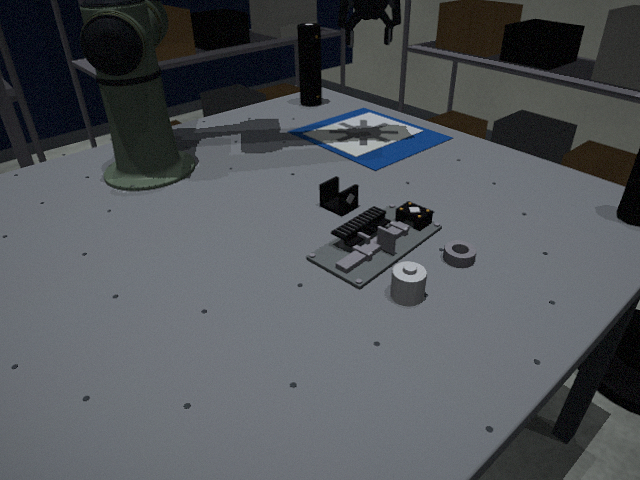

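View pics/top0.png

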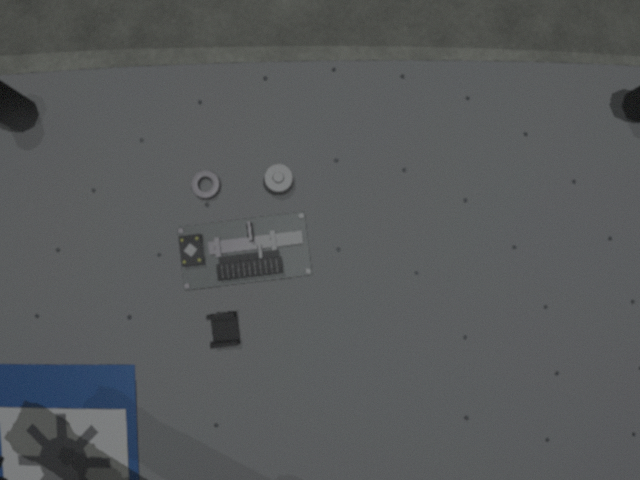

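The scene and top views show the lock at around (245,250) in the top view, with its keeper to the left (+y). The bracket is at (225,328), the roller at (278,180) and the spacer at (205,185).

```bash
cat > h.py <<'E'
import numpy as np,cv2
def cam(pr):
    f=240/np.tan(np.radians(pr['fov_y'])/2)
    K=np.array([[f,0,pr['cx']],[0,f,pr['cy']],[0,0,1]]);R=cv2.Rodrigues(np.array(pr['rvec']))[0]
    return K,np.array(pr['distortion']),R,np.array(pr['tvec'])
def ray(pr,uv):
    K,D,R,t=cam(pr)
    n=cv2.undistortPoints(np.array(uv,float).reshape(-1,1,2),K,D).reshape(-1,2)
    return -R.T@t,(R.T@np.c_[n,np.ones(len(n))].T).T
def atz(pr,uv,z):
    c,d=ray(pr,uv); return c+d*((z-c[2])/d[:,2])[:,None]
def proj(pr,P):
    K,D,R,t=cam(pr); return cv2.projectPoints(np.array(P,float).reshape(-1,1,3),np.array(pr['rvec']),t,K,D)[0].reshape(-1,2)
E
python3 - <<'E'
import cv2
p=cv2.imread("pics/top0.png")[195:350,160:330]
p=cv2.resize(p,None,fx=4.6,fy=3.8*4.6/4.6 if 0 else 3.8,interpolation=cv2.INTER_CUBIC)
p=cv2.resize(cv2.imread("pics/top0.png")[200:300,165:325],None,fx=5,fy=5,interpolation=cv2.INTER_CUBIC)
p=cv2.convertScaleAbs(p,alpha=1.8)
cv2.imwrite("pics/topz.png",p)
p=cv2.resize(cv2.imread("pics/scene0.png")[170:310,300:485],None,fx=4.2,fy=4.2,interpolation=cv2.INTER_CUBIC)
cv2.imwrite("pics/scenez.png",cv2.convertScaleAbs(p,alpha=1.4))
E
```

```text
(no output)
```

View pics/topz.png

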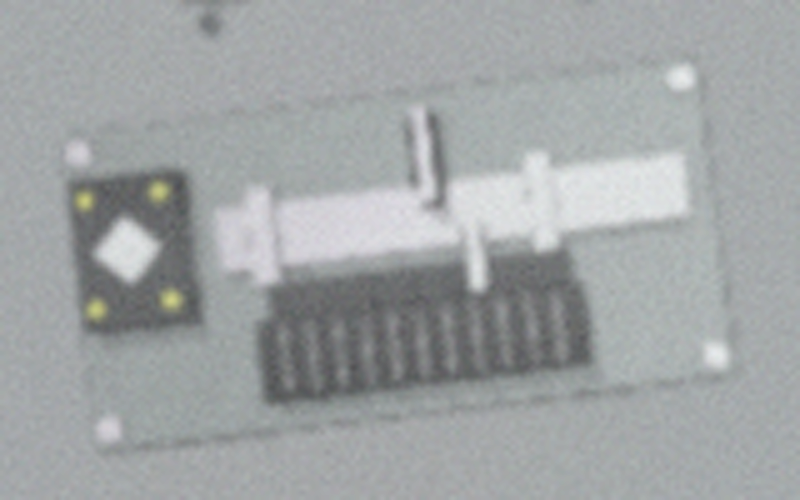

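View pics/scenez.png

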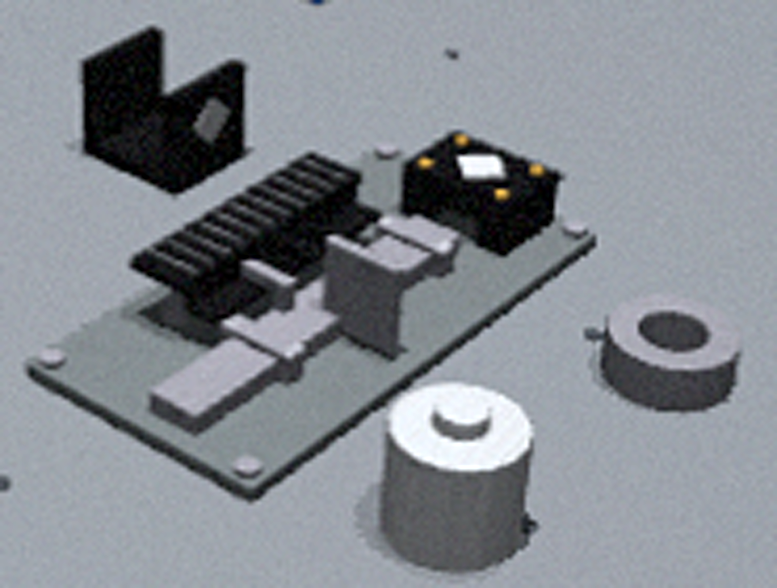

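```bash
python3 - <<'E'
from station import env
from h import *
pr=env.camera_params("top")
Z=lambda l:np.array(l)/5.+[165,200]-0.4
c=atz(pr,Z([[65,133],[690,65],[730,372],[98,448]]),.008); print(np.round(c,4))
TL,TR,BR,BL=c
print([np.linalg.norm(a-b).round(4) for a,b in((TL,TR),(TR,BR),(BR,BL),(BL,TL))])
yd=(TL-TR)+(BL-BR); th=np.arctan2(-yd[0],yd[1]);print("yaw",np.degrees(th)); print("mid",c.mean(0))
k=atz(pr,Z([[68,182],[185,170],[203,322],[85,333]]),.034)
b=atz(pr,Z([[258,322],[582,283],[592,365],[268,403]]),.038);bc=b.mean(0)
pl=atz(pr,Z([[412,107],[425,107],[440,203],[428,205]]),.052)
R=np.array([[np.cos(th),-np.sin(th)],[np.sin(th),np.cos(th)]])
o=bc[:2]-R@[-.035,0]
print("bar",bc,"origin from bar",o)
for n,q in(("base",c),("keeper",k),("bar",b),("plate",pl)): print(n,np.round((q[:,:2]-o)@R*1000,1).tolist())
E
```

```text
[[0.63   0.3001 0.008 ]
 [0.6506 0.0641 0.008 ]
 [0.5352 0.0515 0.008 ]
 [0.5114 0.2888 0.008 ]]
[np.float64(0.2368), np.float64(0.1161), np.float64(0.2385), np.float64(0.1191)]
yaw 5.3467605311160415
mid [0.58179463 0.17610198 0.008     ]
bar [0.54754607 0.16225335 0.038     ] origin from bar [0.58239379 0.16551476]
base [[59.9, 129.5], [58.4, -107.3], [-57.6, -109.1], [-59.2, 129.3]]
keeper [[38.8, 124.8], [38.2, 81.2], [-18.0, 80.4], [-17.0, 124.2]]
bar [[-20.4, 59.7], [-19.7, -59.3], [-49.7, -59.6], [-50.1, 59.2]]
plate [[49.7, -6.0], [49.2, -10.7], [14.1, -12.3], [13.9, -8.0]]
```

The plate, bar and keeper dimensions agree with the spec to within 1–2 mm. The lock origin is near (0.582, 0.1655), the yaw is about 5.4°, and the bolt is at about 8 mm. I'll turn the jaws along lock x and part-close them.

```bash
python3 -m crank '[0,0,0.18,0,0,0,0.32, 0,0,0.18,0,0,0,0.32, 0,0,0.18,0,0,0,0.32, 0,0,0.18,0,0,0,0.32, 0,0,0.18,0,0,0,0.32]'
python3 -m crank '[0,0,0.148,0,0,0,0.32, 0,0,0,0,0,0,0.32, 0,0,0,0,0,0,0.32]'
cat > st.py <<'E'
from station import env
import numpy as np
from scipy.spatial.transform import Rotation as Ro
O=np.array([.5824,.1655]);TH=np.radians(5.4)
def st():
    s=env.read_state();q=s['orientation'];R=Ro.from_quat([q[1],q[2],q[3],q[0]]).as_matrix()
    p=np.array(s['ee_pos']);L=np.array([[np.cos(TH),-np.sin(TH)],[np.sin(TH),np.cos(TH)]])
    print("t",round(s['t'],2),"tcp",p.round(4),"lock mm",((p[:2]-O)@L*1000).round(1),"f lock",(np.array(s['force'])[:2]@L).round(2),round(s['force'][2],2),"grip",round(s['grip_width'],3),"tau",np.round(s['ft_torque'],2))
    print("toolx",R[:,0].round(3),"tooly",R[:,1].round(3),"yaw tooly",np.degrees(np.arctan2(R[1,1],R[0,1])).round(2))
    return s,R,p,L
if __name__=="__main__":
    import sys
    s,R,p,L=st()
    if len(sys.argv)>1:
        x,y,z=map(float,sys.argv[1:4]);t=np.r_[O+L@np.array([x,y])/1000,z]
        print("shift cm tool",(R.T@(t-p)*100).round(2))
E
python3 st.py 0 -29 0.2
```

```text
t: 1.32
ee_pos: [0.2292, 0.5, 0.3039]
orientation: [-0.0, 0.619, 0.785, 0.0]
force: [0.5, -0.3, -0.4]
grip_width: 0.659
t: 1.7
ee_pos: [0.2292, 0.5, 0.3039]
orientation: [0.0, 0.673, 0.74, 0.0]
force: [-0.0, -1.1, 0.1]
grip_width: 0.653
t 1.7 tcp [0.2292 0.5    0.3039] lock mm [-320.2  366.2] f lock [-0.15 -1.09] 0.05 grip 0.653 tau [-0.05 -0.06  0.04]
toolx [-0.095  0.995 -0.   ] tooly [0.995 0.095 0.   ] yaw tooly 5.44
shift cm tool [-39.55  31.99  10.39]
```

```bash
python3 -m crank '[0,0,0,-3.955,3.2,0,0.32, 0,0,0,-3.955,3.2,0,0.32, 0,0,0,-3.955,3.2,0,0.32, 0,0,0,-3.955,3.2,0,0.32, 0,0,0,-3.955,3.2,0,0.32]' >/dev/null
python3 -m crank '[0,0,0,-3.955,3.2,0,0.32, 0,0,0,-3.955,3.2,0,0.32, 0,0,0,-3.955,3.2,0,0.32, 0,0,0,-3.955,3.2,0,0.32, 0,0,0,-3.955,3.2,0,0.32]' >/dev/null
python3 -m crank '[0,0,0,0,0,2,0.32, 0,0,0,0,0,0,0.32]' 
python3 st.py 0 -29 0.15
python3 - <<'E'
from station import env
import cv2,json,numpy as np
pr=env.camera_params("wrist")
p,d=env.camera("wrist");cv2.imwrite("pics/w1.png",p[:,:,::-1]);np.save("pics/w1d.npy",d)
json.dump({k:(v.tolist() if hasattr(v,'tolist') else v) for k,v in pr.items()},open("pics/w1.json","w"))
E
```

```text
t: 3.2
ee_pos: [0.5838, 0.1352, 0.2822]
orientation: [-0.001, 0.673, 0.739, -0.001]
force: [-0.7, -0.3, 0.3]
grip_width: 0.66
t 3.2 tcp [0.5838 0.1352 0.2822] lock mm [ -1.5 -30.3] f lock [-0.75 -0.24] 0.33 grip 0.66 tau [-0.02  0.03  0.11]
toolx [-0.093  0.996  0.   ] tooly [ 0.996  0.093 -0.004] yaw tooly 5.33
shift cm tool [ 0.12  0.2  13.22]
```

View pics/w1.png

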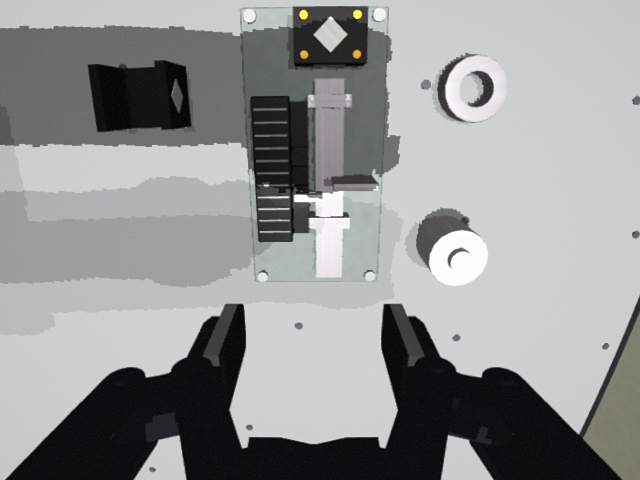

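The wrist view shows the lock from (243,8) to (387,282), the bar at x 251–295, the plate at (332–378, 178–190), and the fingertips at (243,305) and (383,305). I'll refine the lock pose from this picture.

```bash
python3 - <<'E'
import cv2
p=cv2.imread("pics/w1.png")
cv2.imwrite("pics/w1z.png",cv2.resize(p[80:290,200:440],None,fx=2.8,fy=2.8,interpolation=cv2.INTER_CUBIC))
q=cv2.convertScaleAbs(p[270:400,170:450],alpha=2.5,beta=20)
cv2.imwrite("pics/w1f.png",cv2.resize(q,None,fx=2.8,fy=2.8,interpolation=cv2.INTER_CUBIC))
E
```

```text
(no output)
```

View pics/w1z.png

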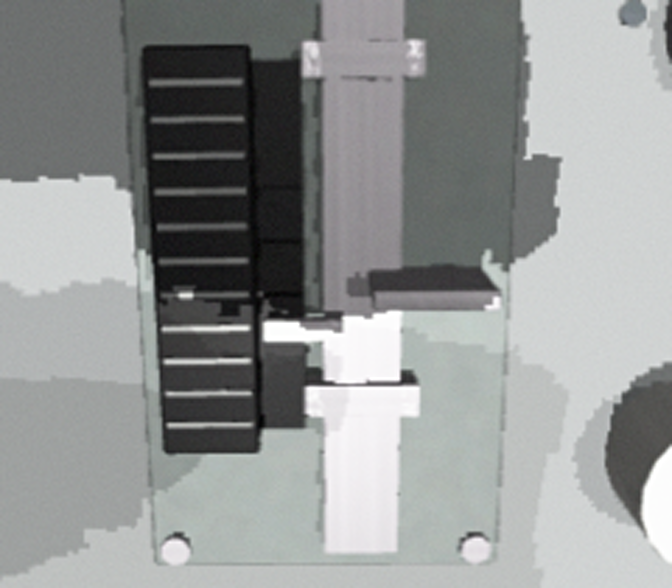

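View pics/w1f.png

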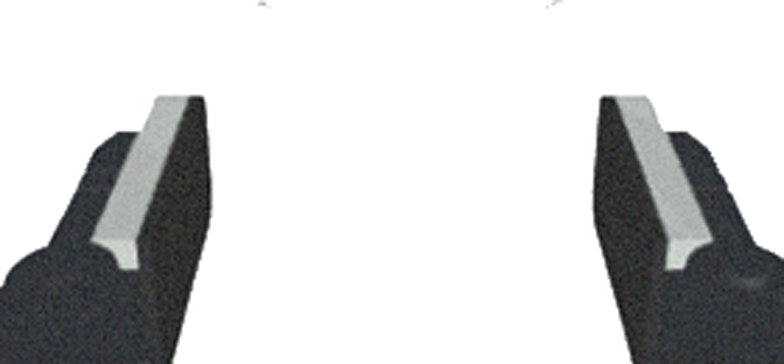

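```bash
python3 - <<'E'
import json
from h import *
from st import *
pr=json.load(open("pics/w1.json"));d=np.load("pics/w1d.npy")
s,R,p,L=st()
print("cam pos tool",R.T@(ray(pr,[[320,240]])[0]-p))
for uv in [(232,308),(226,330),(396,308),(402,330),(231,306),(396,306)]:
    c,r=ray(pr,[uv]); K,D,Rc,t=cam(pr); dd=d[uv[1],uv[0]]
    P=c+r[0]*dd; print(uv,dd,(R.T@(P-p)*1000).round(1))
print("front tip edges, tool mm, by plane x=11:")
for uv in [(225.4,304.6),(237.9,304.6),(390,304.6),(401.4,304.6)]:
    c,r=ray(pr,[uv]);c=R.T@(c-p);r=R.T@r[0];
    print([(c+r*((x-c[0])/r[0])*1).round(4)*1000 for x in(.010,.011,.0125)])
Z=lambda l:np.array(l)/2.8+[200,80]-.3
def lk(uv,z): return ((atz(pr,Z(uv),z)[:,:2]-O)@L*1000).round(1).tolist()
print("bar",lk([[143,46],[248,44],[260,452],[165,452]],.038))
print("base",lk([[158,564],[494,566]],.008))
print("plate top front edge",lk([[373,290],[500,292]],.052),lk([[371,268],[490,266]],.052), lk([[375,309],[498,308]],.052))
from station import env
for (u,v) in [(366,182),(355,182),(340,182),(355,187),(270,160),(355,189)]:
    c,r=ray(pr,[(u,v)]);P=c+r[0]*d[v,u];print((u,v),((P[:2]-O)@L*1000).round(1),P[2].round(4))
E
```

```text
t 3.25 tcp [0.5839 0.1358 0.2833] lock mm [ -1.3 -29.7] f lock [ 0.32 -0.18] -0.43 grip 0.658 tau [-0.03  0.03  0.01]
toolx [-0.094  0.996  0.   ] tooly [ 0.996  0.094 -0.002] yaw tooly 5.37
cam pos tool [ 0.0834061   0.00041952 -0.06882492]
(232, 308) 0.1488511 [  9.2 -31.2  62.9]
(226, 330) 0.13260466 [ 10.1 -29.9  46. ]
(396, 308) 0.14929399 [ 9.  32.4 63.4]
(402, 330) 0.13323471 [ 9.7 31.1 46.7]
(231, 306) 0.14957236 [  9.6 -31.8  63.8]
(396, 306) 0.14847243 [10.1 32.2 62.9]
front tip edges, tool mm, by plane x=11:
[array([ 10. , -34. ,  64.2]), array([ 11. , -33.5,  62.4]), array([ 12.5, -32.8,  59.7])]
[array([ 10. , -29.1,  64.3]), array([ 11. , -28.7,  62.4]), array([ 12.5, -28.1,  59.7])]
[array([10. , 30.1, 64.3]), array([11. , 29.7, 62.4]), array([12.5, 29.1, 59.7])]
[array([10. , 34.6, 64.2]), array([11. , 34.1, 62.4]), array([12.5, 33.4, 59.7])]
bar [[-49.9, 61.1], [-20.9, 61.4], [-19.6, -57.7], [-48.9, -57.7]]
base [[-58.0, -110.0], [59.8, -110.7]]
plate top front edge [[13.7, -4.6], [49.4, -5.1]] [[13.1, 1.6], [46.2, 2.2]] [[14.4, -10.0], [49.0, -9.7]]
(366, 182) [40.2 -4.4] 0.0478
(355, 182) [31.5 -4.5] 0.0473
(340, 182) [19.6 -4.6] 0.0469
(355, 187) [31.2 -7.7] 0.0513
(270, 160) [-36.6  11.7] 0.0376
(355, 189) [31.2 -9.1] 0.052
```

```bash
python3 -m crank '[0,0,0,0,0.1,4.5,0.32, 0,0,0,0,0,4.5,0.32, 0,0,0,0,0,4.5,0.32, 0,0,0,0,0,3.3,0.32, 0,0,0,0,0,0,0.32]' 
python3 st.py 0 -29 0.0925
```

```text
t: 3.88
ee_pos: [0.5836, 0.1366, 0.1143]
orientation: [-0.002, 0.673, 0.74, -0.002]
force: [-0.3, -0.5, 0.2]
grip_width: 0.657
t 3.88 tcp [0.5836 0.1366 0.1143] lock mm [ -1.6 -28.9] f lock [-0.32 -0.51] 0.16 grip 0.657 tau [-0.    0.01  0.  ]
toolx [-0.095  0.996 -0.   ] tooly [ 0.995  0.095 -0.005] yaw tooly 5.43
shift cm tool [-0.01  0.17  2.18]
```

```bash
for i in 1; do python3 -m crank '[0,0,0,0,0,0.5,0.32, 0,0,0,0,0,0.4,0.32, 0,0,0,0,0,0,0.32]'; done
python3 -m crank '[0,0,0,0,0,0.2,0.32, 0,0,0,0,0,0,0.32]'
python3 -m crank '[0,0,0,0,0,0.2,0.32, 0,0,0,0,0,0,0.32]'
python3 -m crank '[0,0,0,0,0,0.2,0.32, 0,0,0,0,0,0,0.32]'
```

```text
t: 4.25
ee_pos: [0.586, 0.1361, 0.1077]
orientation: [0.0, 0.673, 0.739, 0.0]
force: [0.6, -0.2, -0.3]
grip_width: 0.658
t: 4.5
ee_pos: [0.586, 0.1361, 0.1056]
orientation: [0.0, 0.673, 0.739, 0.001]
force: [0.2, 0.4, 4.8]
grip_width: 0.659
t: 4.75
ee_pos: [0.586, 0.136, 0.1032]
orientation: [0.0, 0.673, 0.739, 0.0]
force: [0.3, -0.2, 4.7]
grip_width: 0.663
t: 5.0
ee_pos: [0.586, 0.136, 0.101]
orientation: [0.0, 0.673, 0.739, 0.0]
force: [1.3, 0.4, 4.2]
grip_width: 0.66
```

```bash

python3 -m crank '[0,0,0,0,0,0.2,0.32, 0,0,0,0,0,0.15,0.32, 0,0,0,0,0,0,0.32, 0,0,0,0,0,0,0.32]'
python3 st.py 0 -29 0.0975
python3 - <<'E'
from station import env
import cv2,json,numpy as np
pr=env.camera_params("wrist")
p,d=env.camera("wrist");cv2.imwrite("pics/w2.png",cv2.convertScaleAbs(p[:,:,::-1],alpha=1.5));np.save("pics/w2d.npy",d)
json.dump({k:(v.tolist() if hasattr(v,'tolist') else v) for k,v in pr.items()},open("pics/w2.json","w"))
p,d=env.camera("scene");cv2.imwrite("pics/s2.png",cv2.resize(p[170:310,300:485,::-1],None,fx=4,fy=4))
E
```

```text
t: 5.5
ee_pos: [0.586, 0.136, 0.0977]
orientation: [0.0, 0.673, 0.739, 0.0]
force: [1.2, -0.2, 5.3]
grip_width: 0.662
t 5.5 tcp [0.586  0.136  0.0977] lock mm [  0.8 -29.7] f lock [ 1.18 -0.28] 5.33 grip 0.662 tau [-0.01 -0.08 -0.01]
toolx [-0.093  0.996 -0.   ] tooly [0.996 0.093 0.001] yaw tooly 5.33
shift cm tool [ 0.07 -0.08  0.02]
```

View pics/w2.png

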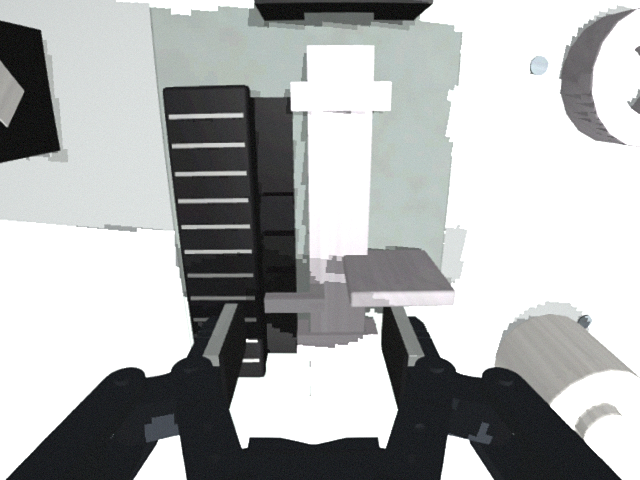

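View pics/s2.png

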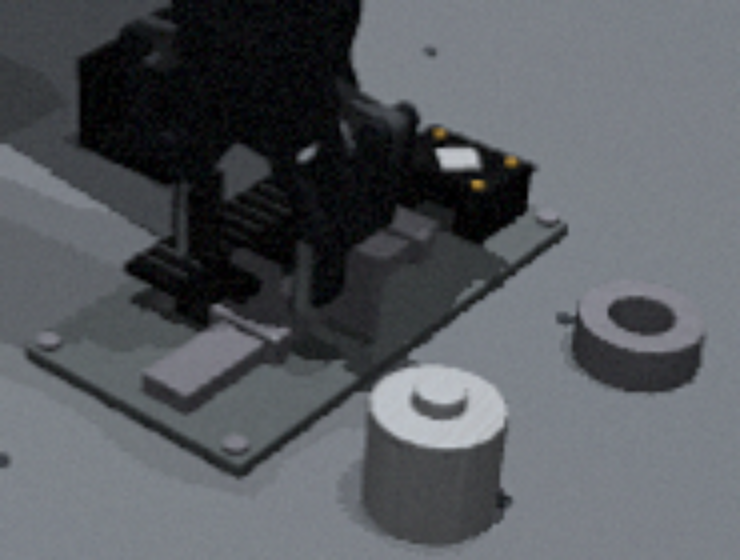

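The finger on the bar at (215,345) presses it down, and the other finger is just before the plate at (395,330). Next I'll check the bar's height from the depth picture.

```bash
python3 - <<'E'
import json
from h import *
pr=json.load(open("pics/w2.json"));d=np.load("pics/w2d.npy")
O=np.array([.5824,.1655]);a=np.radians(5.4);L=np.array([[np.cos(a),-np.sin(a)],[np.sin(a),np.cos(a)]])
for (u,v) in [(205,102),(205,130),(210,187),(215,240),(220,285),(350,70),(360,97),(380,297),(430,297),(400,275)]:
    c,r=ray(pr,[(u,v)]);z=np.median(d[v-2:v+3,u-2:u+3]);P=c+r[0]*z;print((u,v),((P[:2]-O)@L*1000).round(1),(P[2]*1000).round(1))
E
```

```text
(205, 102) [-35.5  55.8] 29.3
(205, 130) [-36.3  46.5] 29.2
(210, 187) [-36.1  26.3] 29.5
(215, 240) [-36.    5.7] 29.2
(220, 285) [-35.5 -13.1] 29.6
(350, 70) [14.8 66.8] 18.0
(360, 97) [18.3 57.3] 21.7
(380, 297) [23.8 -6.7] 51.9
(430, 297) [40.8 -6.8] 52.0
(400, 275) [33.2 -4.6] 38.8
```

The catch is 8.7 mm down and the strap reads 21.7 mm against 22 expected. I'll push now.

```bash

python3 -m crank '[0,0,0,0.4,0,0,0.32, 0,0,0,0.4,0,0,0.32, 0,0,0,0.4,0,0,0.32, 0,0,0,0.4,0,0,0.32, 0,0,0,0.4,0,0,0.32]'
python3 st.py 0 24 0.0975
```

```text
t: 6.22
ee_pos: [0.5838, 0.1539, 0.0975]
orientation: [0.002, 0.674, 0.739, -0.002]
force: [0.5, -6.2, 7.8]
grip_width: 0.659
t 6.22 tcp [0.5838 0.1539 0.0975] lock mm [  0.3 -11.7] f lock [-0.12 -6.25] 7.78 grip 0.659 tau [-1.44  0.05  0.07]
toolx [-0.092  0.996 -0.005] tooly [ 0.996  0.092 -0.   ] yaw tooly 5.25
shift cm tool [ 3.57 -0.04 -0.02]
```

```bash

python3 -m crank '[0,0,0,0.4,0,0,0.32, 0,0,0,0.4,0,0,0.32, 0,0,0,0.4,0,0,0.32]'
python3 st.py 0 24 0.0975
python3 -m crank '[0,0,0,0.4,0,0,0.32, 0,0,0,0.4,0,0,0.32, 0,0,0,0.4,0,0,0.32]'
python3 st.py 0 24 0.0975
python3 - <<'E'
from station import env
from h import *
O=np.array([.5824,.1655]);a=np.radians(5.4);L=np.array([[np.cos(a),-np.sin(a)],[np.sin(a),np.cos(a)]])
pr=env.camera_params("wrist")
p,d=env.camera("wrist");cv2.imwrite("pics/w3.png",cv2.convertScaleAbs(p[:,:,::-1],alpha=1.5))
for (u,v) in [(215,240),(220,285),(380,297),(430,297),(430,293)]:
    c,r=ray(pr,[(u,v)]);z=np.median(d[v-2:v+3,u-2:u+3]);P=c+r[0]*z;print((u,v),((P[:2]-O)@L*1000).round(1),(P[2]*1000).round(1))
E
```

```text
t: 6.6
ee_pos: [0.5826, 0.1658, 0.0975]
orientation: [0.002, 0.674, 0.739, -0.002]
force: [0.1, -6.0, 6.8]
grip_width: 0.661
t 6.6 tcp [0.5826 0.1658 0.0975] lock mm [0.2 0.3] f lock [-0.42 -5.96] 6.77 grip 0.661 tau [-1.4   0.06  0.09]
toolx [-0.092  0.996 -0.005] tooly [ 0.996  0.092 -0.   ] yaw tooly 5.25
shift cm tool [ 2.37 -0.03 -0.01]
t: 6.98
ee_pos: [0.5814, 0.1777, 0.0975]
orientation: [0.002, 0.674, 0.739, -0.002]
force: [0.0, -7.4, 7.6]
grip_width: 0.657
t 6.97 tcp [0.5814 0.1777 0.0975] lock mm [ 0.2 12.3] f lock [-0.69 -7.36] 7.58 grip 0.657 tau [-1.35  0.16  0.08]
toolx [-0.092  0.996 -0.005] tooly [ 0.996  0.092 -0.001] yaw tooly 5.25
shift cm tool [ 1.17 -0.02 -0.  ]
(215, 240) [-36.6  47.5] 29.2
(220, 285) [-36.3  28.6] 29.3
(380, 297) [25.6 28. ] 38.3
(430, 297) [44.2 28.5] 39.6
(430, 293) [45.1 28.4] 36.4
```

View pics/w3.png

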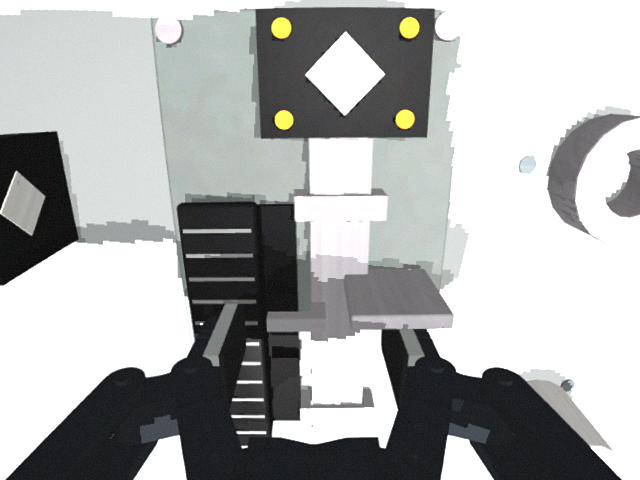

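The bolt is moving with the finger: the plate face is at about y 22 mm, so the bolt is at about 42 mm, and the catch is still 8.7 mm down. I'll continue to the stop.

```bash

python3 -m crank '[0,0,0,0.4,0,0,0.32, 0,0,0,0.4,0,0,0.32, 0,0,0,0.3,0,0,0.32]'
python3 -m crank '[0,0,0,0.15,0,0,0.32, 0,0,0,0,0,0,0.32]'
python3 -m crank '[0,0,0,0.15,0,0,0.32, 0,0,0,0,0,0,0.32]'
python3 st.py 0 26 0.0975
```

```text
t: 7.4
ee_pos: [0.5803, 0.1888, 0.0975]
orientation: [0.002, 0.674, 0.739, -0.002]
force: [0.2, -6.8, 8.2]
grip_width: 0.657
t: 7.65
ee_pos: [0.5801, 0.1904, 0.0975]
orientation: [0.002, 0.674, 0.739, -0.002]
force: [0.4, -5.5, 7.0]
grip_width: 0.661
t: 7.9
ee_pos: [0.58, 0.1918, 0.0975]
orientation: [0.002, 0.674, 0.739, -0.002]
force: [0.1, -7.7, 7.6]
grip_width: 0.656
t 7.9 tcp [0.58   0.1918 0.0975] lock mm [ 0.1 26.4] f lock [-0.68 -7.69] 7.62 grip 0.656 tau [-1.28  0.15  0.1 ]
toolx [-0.092  0.996 -0.005] tooly [ 0.996  0.092 -0.001] yaw tooly 5.27
shift cm tool [-0.04 -0.01 -0.  ]
```

```bash

python3 -m crank '[0,0,0,0.1,0,0,0.32, 0,0,0,0,0,0,0.32]'
python3 -m crank '[0,0,0,0.1,0,0,0.32, 0,0,0,0,0,0,0.32]'
python3 st.py 0 26 0.0975
```

```text
t: 8.15
ee_pos: [0.5799, 0.1926, 0.0975]
orientation: [0.002, 0.674, 0.739, -0.002]
force: [0.3, -7.1, 7.3]
grip_width: 0.664
t: 8.4
ee_pos: [0.5799, 0.1934, 0.0975]
orientation: [0.002, 0.674, 0.739, -0.002]
force: [-0.5, -7.8, 7.2]
grip_width: 0.661
t 8.4 tcp [0.5799 0.1934 0.0975] lock mm [ 0.1 28. ] f lock [-1.25 -7.69] 7.22 grip 0.661 tau [-1.46  0.1   0.05]
toolx [-0.091  0.996 -0.006] tooly [ 0.996  0.091 -0.001] yaw tooly 5.24
shift cm tool [-0.2  -0.01  0.  ]
```

```bash

python3 -m crank '[0,0,0,0.1,0,0,0.32, 0,0,0,0,0,0,0.32]'
python3 -m crank '[0,0,0,0.1,0,0,0.32, 0,0,0,0,0,0,0.32]'
python3 - <<'E'
from station import env
from h import *
O=np.array([.5824,.1655]);a=np.radians(5.4);L=np.array([[np.cos(a),-np.sin(a)],[np.sin(a),np.cos(a)]])
pr=env.camera_params("wrist")
p,d=env.camera("wrist");cv2.imwrite("pics/w4.png",cv2.convertScaleAbs(p[:,:,::-1],alpha=1.5))
for (u,v) in [(220,285),(380,297),(430,297),(430,293),(320,80),(300,120)]:
    c,r=ray(pr,[(u,v)]);z=np.median(d[v-2:v+3,u-2:u+3]);P=c+r[0]*z;print((u,v),((P[:2]-O)@L*1000).round(1),(P[2]*1000).round(1))
E
```

```text
t: 8.65
ee_pos: [0.5799, 0.1936, 0.0975]
orientation: [0.003, 0.674, 0.738, -0.003]
force: [0.1, -10.6, 8.0]
grip_width: 0.66
t: 8.9
ee_pos: [0.5798, 0.1938, 0.0975]
orientation: [0.003, 0.675, 0.738, -0.004]
force: [1.0, -11.9, 9.0]
grip_width: 0.661
(220, 285) [-36.3  44.5] 29.3
(380, 297) [25.7 43.5] 37.8
(430, 297) [44.3 44. ] 39.1
(430, 293) [45.2 44. ] 35.9
(320, 80) [  3.1 119.7] 33.8
(300, 120) [ -3.5 107.2] 34.0
```

View pics/w4.png

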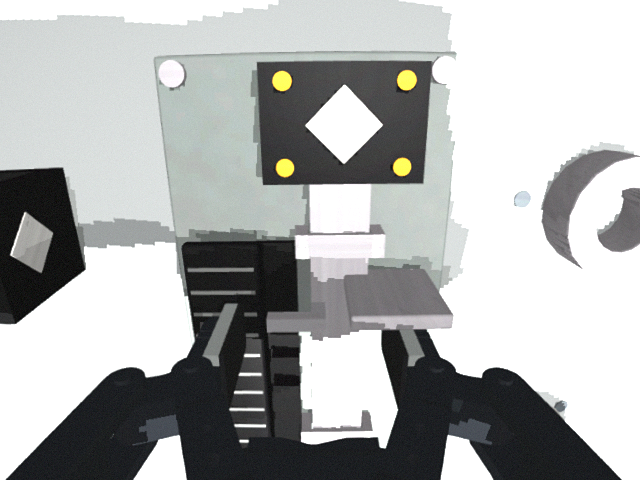

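The force has risen to 12 N and the motion has stopped, so the bolt is at its end stop with the catch still down. I'll back off slightly and lift straight up.

```bash

python3 -m crank '[0,0,0,-0.4,0,0,0.32, 0,0,0,-0.1,0,-0.5,0.32, 0,0,0,0,0,-1,0.32, 0,0,0,0,0,-3,0.32, 0,0,0,0,0,-5,0.32]'
python3 -m crank '[0,0,0,-2,0,-4,0.32, 0,0,0,-5,0,-3,0.32, 0,0,0,0,0,0,0.32]'
python3 st.py
python3 - <<'E'
from station import env
from h import *
O=np.array([.5824,.1655]);a=np.radians(5.4);L=np.array([[np.cos(a),-np.sin(a)],[np.sin(a),np.cos(a)]])
pr=env.camera_params("wrist")
p,d=env.camera("wrist");cv2.imwrite("pics/w5.png",cv2.convertScaleAbs(p[:,:,::-1],alpha=1.0))
v,u=np.mgrid[0:480:2,0:640:2];uv=np.c_[u.ravel(),v.ravel()]
c,r=ray(pr,uv);dd=d[uv[:,1],uv[:,0]];P=c+r*dd[:,None];q=(P[:,:2]-O)@L*1000;z=P[:,2]*1000
m=(abs(q[:,0]+35)<12)&(abs(q[:,1])<55)&(dd>0);print("bar z",np.percentile(z[m],[5,50,95]),m.sum())
m=(q[:,0]>16)&(q[:,0]<48)&(abs(q[:,1]-30)<40)&(z>49)&(z<55)&(dd>0);print("plate top y",np.percentile(q[m,1],[2,50,98]),m.sum())
p,d=env.camera("top");cv2.imwrite("pics/t5.png",cv2.resize(p[140:360,160:340,::-1],None,fx=2.7,fy=2.7))
E
```

```text
t: 9.57
ee_pos: [0.5781, 0.1923, 0.1911]
orientation: [-0.002, 0.673, 0.739, -0.003]
force: [0.9, 0.5, -0.7]
grip_width: 0.663
t: 9.95
ee_pos: [0.5879, 0.1206, 0.265]
orientation: [0.002, 0.675, 0.738, 0.001]
force: [-0.8, 0.9, -0.6]
grip_width: 0.661
t 9.95 tcp [0.5879 0.1206 0.265 ] lock mm [  1.2 -45.2] f lock [-0.69  0.93] -0.62 grip 0.661 tau [ 0.01  0.02 -0.01]
toolx [-0.089  0.996 -0.001] tooly [0.996 0.089 0.004] yaw tooly 5.11
bar z [ 37.20890085 227.29026782 269.04882259] 3308
plate top y [38.14353442 40.84170959 43.57016421] 111
```

View pics/w5.png

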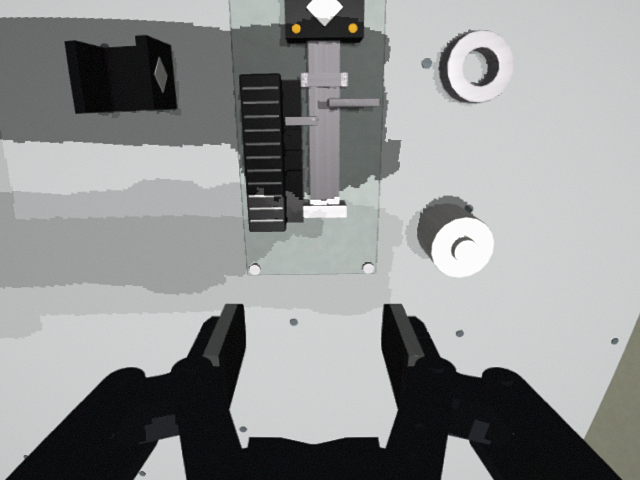

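The plate is now at (355,103) with its push face at about y 38 mm. That is the home position once the roughly 2 mm y offset I saw earlier is allowed for. The loose parts look unmoved. I'll check the bar height without the finger pixels, then hand in.

```bash
python3 -m crank '[0,0,0,0,0,0,0.32, 0,0,0,0,0,0,0.32]'
python3 - <<'E'
from station import env
from h import *
O=np.array([.5824,.1655]);a=np.radians(5.4);L=np.array([[np.cos(a),-np.sin(a)],[np.sin(a),np.cos(a)]])
pr=env.camera_params("wrist");p,d=env.camera("wrist")
for (u,v) in [(260,95),(262,130),(264,158),(266,215)]:
    c,r=ray(pr,[(u,v)]);z=np.median(d[v-1:v+2,u-1:u+2]);P=c+r[0]*z;print((u,v),((P[:2]-O)@L*1000).round(1),(P[2]*1000).round(1))
c,r=ray(pr,[(324,30)]);P=c+r[0]*d[30,324];print("keeper z",P[2])
for n in ["bracket_mid","roller_mid","spacer_mid"]:
    env.camera("top");print(n,[(np.round(r['centre'],3).tolist(),round(r['score'],2)) for r in env.recognise(n,"top")[:1]])
E
```

```text
t: 10.3
ee_pos: [0.586, 0.1239, 0.2612]
orientation: [-0.001, 0.673, 0.74, -0.001]
force: [-0.3, -0.5, 0.6]
grip_width: 0.663
(260, 95) [-38.6  49.8] 37.5
(262, 130) [-38.   25.1] 38.1
(264, 158) [-37.3   4.5] 37.8
(266, 215) [-37.4 -39.8] 38.5
keeper z 0.034263744076920344
bracket_mid []
roller_mid [([0.72, 0.087, 0.046], 0.41)]
spacer_mid []
```

```bash
python3 -c "
from station import env
print(env.finish_job())"
```

```text
the job is handed in; nothing more can be done
None
```

The bolt is home in the keeper and the catch has sprung back up behind it. I handed the job in at about 10.5 s of the 35 s allowed; `finish_job` gave no verdict.

**What I did:** I set the jaws along lock x with a gap of about 56 mm. One fingertip pressed the catch bar 8.7 mm down. With it held there, the other fingertip pushed the plate until the force rose to 12 N and the motion stopped. Then I backed off 4 mm and lifted clear.

**Last checks:**
- **Catch:** the bar top reads 37.5–38.5 mm, against 38 mm when fully up.
- **Bolt:** the push face reads y ≈ 38 mm, against 36 mm when home. The wrist camera also put the bar 1.7 mm too far along y, so I put the difference down to that offset.
- **Contact:** the force on the tool is back to noise and the fingers are well clear.
- **Loose parts:** in the last wrist picture they look unmoved, and the arm never went near them.

**Checks that failed or disagreed:** the final recogniser run on the top camera did not find the bracket or the spacer. It put the roller about 20 mm from its first reading, with a low score of 0.41. I took that as the arm hiding part of the view, and did not measure the roller again.

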